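Open the packing bench's first-aid case past its press-and-swing latch

TASK

Open the green first-aid case on the packing bench: press the orange latch lever down on its thumb pad and, keeping it down, swing it aside until it is completely clear of the lid, then raise the lid by its front lip until it stands open by itself, upright or further. Do it gently, without ramming anything or flinging the lid, and leave the carton, the bottle and the tape roll standing where they are.

Things in the scene. Friction and masses are not known exactly. Their poses are not given: they have to be found in the camera images.
- case: Green first-aid case fixed to the bench. Origin: centre of its underside, at bench level; x points from latch side to hinge side, y left as seen from the latch side, z up. Tub 150 (x) by 260 (y) mm, 80 mm high; lid on top 10 mm thick. The lid's front lip overhangs the tub's front wall by 22 mm over the whole width, to x = -97 mm; below it all is free except at the latch bracket (y 31 to 79 mm).
- latch (a joint): Lever angle: about 0 across the lid, holding it shut; grows as the pad swings to the case's +y; clear of the lid from 1.45, stop at 1.75 rad; stays where left. At rest a tooth over its tail blocks turning: the whole lever must be pressed straight down 5 to 8 mm (bottom stop; spring 3 N rising to 8 N) and kept down for the first 0.3 rad of the swing. Released, it springs up.
- latch_pad (a point): On the orange lever's ribbed thumb pad, upper face (108 mm above the bench at rest), 84 mm from the pivot. x along the lever away from the pivot, y towards the swing, z up. Pad 44 mm along x, free from -16 to +18 mm along y; beyond, on the swing side, an upright fin to push against: 20 mm tall, 6 mm thick, 44 mm long. Lever 8 mm thick, underside 10 mm above the lid.
- latch_pivot (a point): Upright pivot axis of the orange lever, at its upper face; at x = -131 mm, y = 55 mm of the case. Arm 22 mm wide; a 55 mm tail points away from the lid (after the swing to the case's -y). Black bracket below it, 48 mm wide, 50 to 64 mm high above the bench, out to x = -183 mm; at its end a steel keeper hook, 116 mm above the bench.
- lid (a joint): Opening angle of the lid: 0 shut, 1.57 upright, end stop at 1.85 rad. A stiff hinge holds it wherever it is left; lifting it at the lip takes about 4 N. While the lever lies over it, it cannot rise more than some 10 mm.
- lid_lip (a point): Point on the lower front edge of the lid's overhanging lip, 85 mm to the case's -y side of the middle, 80 mm above the bench when shut: a good place to hook under. Lid's axes: when shut, those of the case.
- lid_hinge (a point): Middle of the lid's hinge line, which runs along the case's y at x = 75 mm, height 80 mm; 172 mm from the lip's edge.
- carton: Brown cardboard carton, 130 x 100 mm, 80 mm high, 0.4 kg, loose; origin at the centre of its underside. A bystander.
- bottle: White tablet bottle, 56 mm across, 95 mm high, loose; origin at the centre of its underside. A bystander.
- tape: Roll of brown packing tape lying flat, 104 mm across, 48 mm high, loose; origin at the centre of its underside. A bystander.

How it is judged (in metres and radians):
On the way, in this order (a step that is already met when the one before it is completed fails the run):
1. the latch lever is swung clear of the lid (1.45 rad or more) while the lid is still shut (value of joint latch above 1.45 rad and value of joint lid below 0.1 rad), for 0.2 s.
2. the lid is raised to about upright (1.45 rad or more) (value of joint lid above 1.45 rad), for 0.2 s.
At the end, for the whole second after the job is handed in: The lid stands open by itself at 1.45 rad or more and is at rest, the latch lever is still swung aside at 1.45 rad or more, and the carton, bottle and tape roll stand upright (within 0.2 rad) within 25 mm of where they were (value of joint each of lid, latch above 1.45 rad and velocity of joint lid between -0.1 and 0.1 rad/s and distance of each of carton, bottle, tape from where it was at the start of the episode below 0.025 m and angle between each of carton, bottle, tape's own z axis and vertical below 0.2 rad); the robot touches nothing.
It fails at once if the fingers push anything with more than 60 N (contact force between the fingers and anything else above 60 N).
It fails at once if the lid is flung or slammed (faster than 4 rad/s) (velocity of joint lid above 4 rad/s or velocity of joint lid below -4 rad/s).
It fails at once if a bystander is knocked over (angle between any of carton, bottle, tape's own z axis and vertical above 0.6 rad).
It also fails if it takes over 72 s, if anything falls off the work surface, if the arm or the gripper's body presses on something with over 40 N, if the wrist force passes 120 N, or if a joint passes its speed limit or range.

ROBOT

A 6-joint arm with a two-finger parallel gripper is mounted at the origin on the work surface. World frame = base frame: x ahead of the robot, y to its left, z up, the work surface at z = 0. Lengths are in m, angles in degrees, forces in N, time in s.
With the tool pointing down it reaches from about 0.325 to 0.85 m from the base axis. Payload 15.5 kg.
Tool frame: the origin (TCP) lies at the very end of the fingers, on their centre line; the grasp point (between the pads) lies 19 mm behind it; z points along the fingers, y is the line along which they close (so a half turn about z gives the same grasp; the last joint's range is limited). The gripper opens to 91 mm and grips with 3 to 60 N. Pads are 32 mm wide; open, the fingers measure 118 mm over their backs; the gripper's body (76 mm by 178 mm) begins 60 mm behind the grasp point.
Start: joints at [67.237, 28.281, 77.091, -0, 74.628, -5.472], TCP at [0.186, 0.597, 0.214] pointing down, gripper open.
Joint ranges: [-166.48, 166.48], [-47.26, 123.95], [12.59, 153.08], [-70.14, 250.14], [6.76, 159.57], [-176.63, 176.63]. Speed limits (degrees/s): [108.29, 108.29, 147.25, 172.46, 172.46, 172.46].

INTERFACE

Orientations are given as a 3x3 rotation matrix whose columns are the frame's x, y, z axes.
In Python, from plant import read_state, get_image, calibration, sign_off gives the robot as it stands. The module is installed in compiled form; this text tells all that it offers.
- The arm moves only by the tool arm_command, never from a script. Its argument "rows" is a list of rows, each an object with "delta_pos": the shift along the tool's x, y, z in mm, a list of three; "dr": the turn, a rotation vector about the tool's x, y, z in degrees, a list of three; "gripper": the opening, from -1 (shut) to 1 (fully open). A call has exactly 8 rows; each row is the pose to reach, as a shift and turn from the pose commanded when the call began, along the tool's axes at that moment; what a row does not reach only later rows make up. A row lasts 1/10 s, in which the tool goes at most 50 mm and 8.59 degrees, less where a joint would pass 70% of its speed; a pose out of reach is approached as far as the arm can. A call with a gripper value outside its range is refused whole. The fingers move at their own pace and stop on an object; the grip force is fixed at half the most. Time passes only in rows, so rows that repeat a pose let the fingers close, or fill a call up. It gives the time, the measured TCP pose, the force, the opening and the grip force at its end, in the units of the state.
- read_state(): the state, without advancing time (a new reading comes with each control period).
- get_image(name): name is "scene" or "top" or "wrist"; returns (picture, depth): 384x512x3 uint8, red, green, blue; 384x512 float32, m along the optical axis (not along the pixel's ray), 0 where there is no reading.
- calibration(name): a dict with "camera_matrix" (3x3 intrinsics, pixels), "view" (4x4, takes a point from world to camera coordinates); the wrist camera has in their place "hand_eye" (4x4, takes a point from camera to tool coordinates, whose origin is the TCP and whose axes are the flange's). Camera axes: x right, y down, z forward; pixel columns grow to the right and rows downward; lengths in m; the calibration is good to about 2 mm. A picture is of the moment at which its call begins: read the wrist's pose just before it. calibration takes no time and is no camera call.
- sign_off(): hands the job in; it is judged then, once.
The state is a dict: "time": time; "joint_positions": joint angles; "qvel": joint speeds; "joint_torque": joint torques, N m; "tcp_pos": TCP position; "eef_rot": TCP orientation; "contact_force": force on the tool from outside, world axes, zero at the start; "wrist_torque": the same for the moment, N m; "width": finger opening in m; "gripper_force": force on a finger pad.
Only numpy, scipy, OpenCV 4.12 (cv2) and the standard library are available. Lean on these libraries where they do the work, as an engineer would, in place of code of your own. Each camera call takes 0.05 s, during which the arm holds its last target. There are 200 camera calls.

## Working session

There is one attempt and no reset: what is moved stays moved. The work goes in short steps, Python scripts to look and compute and a tool call to move; the robot and the scene stay as the last step left them, time stands still between calls to the robot, and variables do not carry over. Pictures are saved under pics/ and viewed, at most 10 in all, crops included, and the job is handed in when it is done.

Besides the shell and the picture viewer there is one more tool, called after "Emit:" by a JSON object that holds its "api" and its "payload", one argument or row to a line. arm_command: Moves the arm, as the interface text tells. Its arguments: {"type":"object","properties":{"rows":{"type":"array","items":{"type":"object","properties":{"delta_pos":{"type":"array","items":{"type":"number"}},"dr":{"type":"array","items":{"type":"number"}},"gripper":{"type":"number"}}}}},"required":["rows"]}

```bash
mkdir -p pics; python3 - <<'E'
from plant import *
import cv2,numpy as np
s=read_state();print(s['tcp_pos'],np.round(s['eef_rot'],3).tolist(),s['time'],s['width'])
for n in('scene','top','wrist'):
    p,d=get_image(n);cv2.imwrite(f'pics/{n}.png',p[:,:,::-1]);np.save(f'pics/{n}.npy',d)
    c=calibration(n);print(n,{k:np.round(v,3).tolist() for k,v in c.items()})
a=[cv2.imread(f'pics/{n}.png') for n in('scene','top')]
cv2.imwrite('pics/both.png',cv2.resize(np.vstack(a),(800,1200))[:600]) 
E
```

```text
[0.18561404 0.59641883 0.21332826] [[-0.955, 0.297, -0.0], [0.297, 0.955, -0.001], [0.0, -0.001, -1.0]] 0.0 0.0911947893295695
scene {'camera_matrix': [[407.694, 0.0, 256.663], [0.0, 407.694, 191.076], [0.0, 0.0, 1.0]], 'view': [[-0.528, 0.849, -0.016, 0.242], [0.516, 0.306, -0.8, -0.255], [-0.674, -0.431, -0.6, 1.544], [0.0, 0.0, 0.0, 1.0]]}
top {'camera_matrix': [[390.851, 0.0, 256.769], [0.0, 390.851, 191.167], [0.0, 0.0, 1.0]], 'view': [[-0.024, -1.0, -0.015, 0.106], [-0.984, 0.026, -0.178, 0.603], [0.178, 0.011, -0.984, 1.176], [0.0, 0.0, 0.0, 1.0]]}
wrist {'camera_matrix': [[337.969, 0.0, 251.988], [0.0, 337.969, 196.135], [0.0, 0.0, 1.0]], 'hand_eye': [[0.0, -0.965, -0.263, 0.074], [1.0, -0.0, 0.001, 0.001], [-0.001, -0.263, 0.965, -0.171], [0.0, 0.0, 0.0, 1.0]]}
```

View pics/top.png

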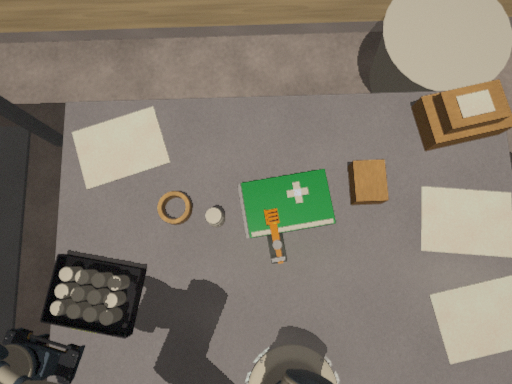

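View pics/scene.png

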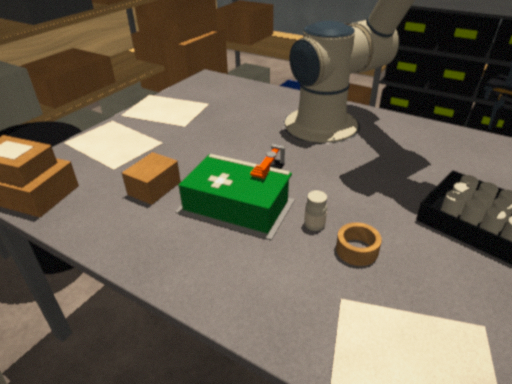

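The top view shows the green case (px 242–333, 170–236), the lever with its pivot near (278,243) and pad near (272,216). The bottle is at (215,216), the tape at (174,208) and the carton at (369,182). In the scene view the latch side faces the robot. Next I measure both views by depth and view a crop.

```bash
cat > h.py <<'E'
import numpy as np,cv2
from plant import *
def cloud(n,d,s=None):
    c=calibration(n);K=c['camera_matrix'];v,u=np.mgrid[:d.shape[0],:d.shape[1]]
    p=np.stack([(u-K[0][2])/K[0][0]*d,(v-K[1][2])/K[1][1]*d,d],-1)
    if n=='wrist':
        T=np.array(c['hand_eye']);p=p@T[:3,:3].T+T[:3,3];return p@np.array(s['eef_rot']).T+s['tcp_pos']
    T=np.linalg.inv(c['view']);return p@T[:3,:3].T+T[:3,3]
E
python3 - <<'E'
from h import *
for n in('top','scene'):
    im=cv2.imread(f'pics/{n}.png');W=cloud(n,np.load(f'pics/{n}.npy'));hsv=cv2.cvtColor(im,cv2.COLOR_BGR2HSV)
    H,S,V=[hsv[...,i].astype(int) for i in range(3)]
    x,y,z=np.moveaxis(W,-1,0);roi=(abs(x-.5)<.3)&(abs(y-.08)<.45)
    g=roi&(H>45)&(H<80)&(S>150)&(z>.08)&(z<.1)
    r=cv2.minAreaRect(W[g][:,:2].astype(np.float32)*1000);print(n,'lid',r,np.median(z[g]),cv2.boxPoints(r).tolist())
    o=roi&(H<14)&(S>190)&(V>120)&(z>.095)&(z<.125)
    print('orange',o.sum(),cv2.minAreaRect(W[o][:,:2].astype(np.float32)*1000),np.percentile(z[o],[5,50,95]))
    # objects above table
    m=(roi&(z>.03)&(z<.13)).astype(np.uint8)
    k,l,st,c=cv2.connectedComponentsWithStats(m)
    for i in range(1,k):
        if st[i,4]>60:
            q=W[l==i];t=q[q[:,2]>q[:,2].max()-.012];print(c[i].round(),st[i,4],t.min(0).round(3),t.max(0).round(3))
im=cv2.imread('pics/top.png');cv2.imwrite('pics/c1.png',cv2.resize(im[160:270,200:340],None,fx=5.4,fy=5.4,interpolation=3))
E
```

```text
top lid ((568.9636840820312, -1.22833251953125), (158.4404296875, 259.385498046875), 7.8154168128967285) 0.08975026334444713 [[472.8433837890625, 116.48719787597656], [508.115234375, -140.4889373779297], [665.083984375, -118.94386291503906], [629.8121337890625, 138.0322723388672]]Traceback (most recent call last):
  File "<stdin>", line 9, in <module>
    return _quantile_unchecked(
        a, q, axis, out, overwrite_input, method, keepdims, weights)
    return _ureduce(a,
                    func=_quantile_ureduce_func,
    ...<5 lines>...
                    overwrite_input=overwrite_input,
                    method=method)
    r = func(a, **kwargs)
    result = _quantile(arr,
                       quantiles=q,
    ...<2 lines>...
                       out=out,
                       weights=wgt)
    slices_having_nans = np.isnan(arr[-1, ...])
                                  ~~~^^^^^^^^^
IndexError: index -1 is out of bounds for axis 0 with size 0
```

```bash
python3 - <<'E'
from h import *
for n in('top','scene'):
    im=cv2.imread(f'pics/{n}.png');W=cloud(n,np.load(f'pics/{n}.npy'));hsv=cv2.cvtColor(im,cv2.COLOR_BGR2HSV)
    H,S,V=[hsv[...,i].astype(int) for i in range(3)]
    x,y,z=np.moveaxis(W,-1,0);roi=(abs(x-.5)<.3)&(abs(y-.08)<.45)
    g=roi&(H>45)&(H<80)&(S>150)&(z>.085)&(z<.096)
    r=cv2.minAreaRect(W[g][:,:2].astype(np.float32)*1000);print(n,'green',r,np.median(z[g]))
    a=roi&(abs(x-.56)<.12)&(abs(y)<.16)&(z>.085)&(z<.096)
    print('lid all',cv2.minAreaRect(W[a][:,:2].astype(np.float32)*1000))
    o=roi&(H<14)&(S>190)&(abs(x-.5)<.12)&(abs(y-.03)<.12)
    print('orange',o.sum(),np.percentile(z[o],[5,50,95]),cv2.minAreaRect(W[o][:,:2].astype(np.float32)*1000))
    m=(roi&(z>.03)&(z<.13)).astype(np.uint8)
    k,l,st,c=cv2.connectedComponentsWithStats(m)
    for i in range(1,k):
        if st[i,4]>60:
            q=W[l==i];t=q[q[:,2]>q[:,2].max()-.012];print(c[i].round(),st[i,4],t.min(0).round(3),t.max(0).round(3))
ims=[cv2.imread('pics/top.png')[185:270,240:320],cv2.imread('pics/scene.png')[135:220,220:300]]
cv2.imwrite('pics/c1.png',cv2.resize(np.hstack(ims),None,fx=5,fy=5,interpolation=3))
E
```

```text
top green ((568.2322387695312, -1.3427886962890625), (158.76443481445312, 258.50897216796875), 8.216879844665527) 0.08981804671224025
lid all ((561.580810546875, -0.748443603515625), (172.480712890625, 264.30889892578125), 8.313603401184082)Traceback (most recent call last):
  File "<stdin>", line 11, in <module>
    return _quantile_unchecked(
        a, q, axis, out, overwrite_input, method, keepdims, weights)
    return _ureduce(a,
                    func=_quantile_ureduce_func,
    ...<5 lines>...
                    overwrite_input=overwrite_input,
                    method=method)
    r = func(a, **kwargs)
    result = _quantile(arr,
                       quantiles=q,
    ...<2 lines>...
                       out=out,
                       weights=wgt)
    slices_having_nans = np.isnan(arr[-1, ...])
                                  ~~~^^^^^^^^^
IndexError: index -1 is out of bounds for axis 0 with size 0
```

```bash
python3 - <<'E'
from h import *
th=np.radians(8.2);R=np.array([[np.cos(th),-np.sin(th)],[np.sin(th),np.cos(th)]]);O=np.array([.5725,.0005])
for n in('top','scene'):
    im=cv2.imread(f'pics/{n}.png');d=np.load(f'pics/{n}.npy');W=cloud(n,d);hsv=cv2.cvtColor(im,cv2.COLOR_BGR2HSV)
    u,v=((276,225) if n=='top' else (265,165));print(n,hsv[v,u],d[v,u],W[v,u])
    x,y,z=np.moveaxis(W,-1,0);roi=(abs(x-.5)<.3)&(abs(y-.08)<.45)&(d>0)
    a=roi&(abs(x-.56)<.12)&(abs(y)<.16)&(z>.085)&(z<.096)
    print('lid all',cv2.minAreaRect(W[a][:,:2].astype(np.float32)*1000))
    o=roi&(z>.098)&(z<.135);q=(W[o][:,:2]-O)@R
    o2=(abs(q[:,0]+.1)<.1)&(abs(q[:,1]-.05)<.08)
    print('lever in case',(q[o2]*1000).min(0),(q[o2]*1000).max(0),cv2.minAreaRect(q[o2].astype(np.float32)*1000),np.median(z[o][o2]))
    m=(roi&(z>.03)&(z<.13)).astype(np.uint8)
    k,l,st,c=cv2.connectedComponentsWithStats(m)
    for i in range(1,k):
        if st[i,4]>60:
            q=W[l==i];t=q[q[:,2]>q[:,2].max()-.012];print(c[i].round(),st[i,4],t.min(0).round(3),t.max(0).round(3))
ims=[cv2.imread('pics/top.png')[185:270,240:320],cv2.imread('pics/scene.png')[135:220,220:300]]
cv2.imwrite('pics/c1.png',cv2.resize(np.hstack(ims),None,fx=5,fy=5,interpolation=3))
E
```

```text
top [ 17 205 202] 1.161344 [0.49289821 0.03584612 0.10470768]
lid all ((561.580810546875, -0.748443603515625), (172.480712890625, 264.30889892578125), 8.313603401184082)
lever in case [-185.49651178   37.09527543] [-24.69094548  78.82620124] ((-104.98418426513672, 57.832420349121094), (39.94165802001953, 160.81141662597656), 89.12979888916016) 0.10911934658954159
[368. 181.] 1546 [ 0.562 -0.311  0.077] [ 0.691 -0.208  0.089]
[286. 207.] 5289 [0.388 0.016 0.118] [0.536 0.071 0.13 ]
[173. 207.] 462 [0.512 0.306 0.042] [0.615 0.408 0.054]
[214. 217.] 294 [0.504 0.201 0.089] [0.551 0.249 0.1  ]
[133. 293.] 327 [0.202 0.451 0.053] [0.387 0.529 0.065]
[118. 283.] 214 [0.314 0.5   0.079] [0.355 0.53  0.09 ]
[116. 299.] 170 [0.266 0.51  0.081] [0.306 0.529 0.093]
[114. 316.] 114 [0.222 0.519 0.078] [0.252 0.529 0.09 ]
scene [ 13 255 242] 1.0931225 [0.51519998 0.06440306 0.12615238]
lid all ((550.925048828125, -1.7617645263671875), (204.73194885253906, 263.8127746582031), 8.414497375488281)
lever in case [-178.56948658   36.93043757] [-20.45802201  79.90519741] ((-99.3760757446289, 58.19513702392578), (41.4809455871582, 157.77886962890625), 89.12471771240234) 0.10716345219907564
[238. 187.] 5702 [0.4   0.043 0.116] [0.539 0.073 0.128]
[150. 174.] 1602 [ 0.565 -0.309  0.07 ] [ 0.697 -0.206  0.082]
[442. 201.] 914 [0.218 0.501 0.075] [0.361 0.53  0.087]
[316. 207.] 601 [0.507 0.203 0.085] [0.558 0.25  0.097]
[359. 240.] 830 [0.512 0.306 0.038] [0.618 0.409 0.05 ]
```

View pics/c1.png

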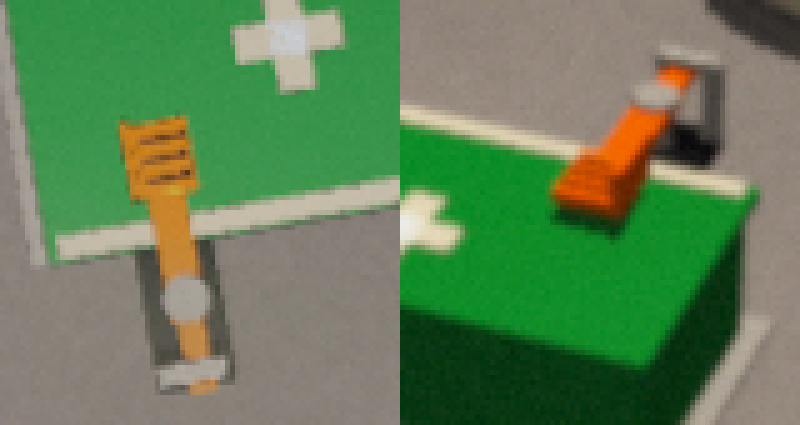

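Both views agree: the case is at about (0.5725, 0.0005) with yaw 8.2°. In case coordinates the lever spans x -185 to -25 and y 37 to 79, which matches the text, as does its height of about 108 mm. I press with closed fingers, flipped half a turn to stay in range of joint 6.

Emit:
{"api": "arm_command", "payload": {
  "rows": [
    {"delta_pos":[-30,-27,0],"dr":[0,0,8.5],"gripper":-1},
    {"delta_pos":[-60,-53,0],"dr":[0,0,17],"gripper":-1},
    {"delta_pos":[-90,-80,0],"dr":[0,0,25.5],"gripper":-1},
    {"delta_pos":[-120,-106,0],"dr":[0,0,34],"gripper":-1},
    {"delta_pos":[-150,-133,0],"dr":[0,0,42.5],"gripper":-1},
    {"delta_pos":[-180,-159,0],"dr":[0,0,51],"gripper":-1},
    {"delta_pos":[-210,-186,0],"dr":[0,0,59.5],"gripper":-1},
    {"delta_pos":[-240,-212,0],"dr":[0,0,68],"gripper":-1}
  ]
}}

```text
time: 0.95
tcp_pos: [0.3524, 0.3215, 0.2139]
eef_rot: [[-0.076, 0.997, -0.0], [0.997, 0.076, -0.0], [-0.0, -0.0, -1.0]]
contact_force: [0.9, 1.3, 0.2]
width: 0.0303
gripper_force: 0.0
```

```bash
cat >> h.py <<'E'
from scipy.spatial.transform import Rotation as Ro
th=np.radians(8.2);Rc=Ro.from_euler('z',th).as_matrix();O=np.array([.5725,.0005,0])
def case(p): return O+Rc@np.array(p)/1000   # case mm -> world m
def rot(yaw,pitch=0):
    "tool axes in case frame: y at yaw deg from case -y (lever frame turned by yaw), tilted forward by pitch"
    B=np.array([[-1,0,0],[0,1,0],[0,0,-1]]).T@np.diag([-1,-1,1]) # x=+x,y=-y,z=-z
    return Rc@Ro.from_euler('z',yaw,degrees=True).as_matrix()@Ro.from_euler('y',-pitch,degrees=True).as_matrix()@B
def go(p,R,pose=None):
    s=read_state();R0,p0=(np.array(s['eef_rot']),np.array(s['tcp_pos'])) if pose is None else pose
    print('t',round(s['time'],2),'F',np.round(s['contact_force'],1),'q',np.round(s['joint_positions'],0),'case',np.round((p0-O)@Rc*1000,1))
    print('dpos',np.round(R0.T@(p-p0)*1000,1),'dr',np.round(Ro.from_matrix(R0.T@R).as_rotvec(degrees=True),1))
E
python3 -c "
from h import *
print(rot(0).round(2));go(case([-47,57.5,150]),rot(0))"
```

```text
[[ 0.99  0.14  0.  ]
 [ 0.14 -0.99  0.  ]
 [ 0.    0.   -1.  ]]
t 0.95 F [0.9 1.3 0.2] q [35. 16. 97. -0. 66. 31.] case [-172.1  349.1  213.9]
dpos [-282.6  144.3   63.9] dr [ 0.   0.  86.2]
```

Emit:
{"api": "arm_command", "payload": {
  "rows": [
    {"delta_pos":[-29,15,0],"dr":[0,0,8.5],"gripper":-1},
    {"delta_pos":[-58,30,0],"dr":[0,0,17],"gripper":-1},
    {"delta_pos":[-88,45,0],"dr":[0,0,25.5],"gripper":-1},
    {"delta_pos":[-118,60,5],"dr":[0,0,34],"gripper":-1},
    {"delta_pos":[-150,77,10],"dr":[0,0,42.5],"gripper":-1},
    {"delta_pos":[-182,93,20],"dr":[0,0,51],"gripper":-1},
    {"delta_pos":[-214,109,30],"dr":[0,0,59.5],"gripper":-1},
    {"delta_pos":[-246,125,40],"dr":[0,0,68],"gripper":-1}
  ]
}}

```text
time: 1.75
tcp_pos: [0.4972, 0.0867, 0.1735]
eef_rot: [[0.896, 0.444, -0.0], [0.444, -0.896, 0.0], [-0.0, -0.0, -1.0]]
contact_force: [0.1, 0.7, 0.1]
width: 0.0005
gripper_force: 0.0
```

```bash
python3 -c "
from h import *
go(case([-47,57.5,130]),rot(0))"
```

```text
t 1.75 F [0.1 0.7 0.1] q [ 3. 21. 97.  0. 62. 67.] case [-62.2  96.  173.5]
dpos [ 2.5 41.4 43.5] dr [-0.   0.  18.2]
```

Emit:
{"api": "arm_command", "payload": {
  "rows": [
    {"delta_pos":[1,10,0],"dr":[0,0,6],"gripper":-1},
    {"delta_pos":[2,25,0],"dr":[0,0,12],"gripper":-1},
    {"delta_pos":[2.5,42.5,0],"dr":[0,0,18.2],"gripper":-1},
    {"delta_pos":[2.5,42.5,10],"dr":[0,0,18.2],"gripper":-1},
    {"delta_pos":[2.5,42.5,20],"dr":[0,0,18.2],"gripper":-1},
    {"delta_pos":[2.5,42.5,30],"dr":[0,0,18.2],"gripper":-1},
    {"delta_pos":[2.5,42.5,35],"dr":[0,0,18.2],"gripper":-1},
    {"delta_pos":[2.5,42.5,35],"dr":[0,0,18.2],"gripper":-1}
  ]
}}

```text
time: 2.55
tcp_pos: [0.5172, 0.0517, 0.1379]
eef_rot: [[0.989, 0.149, -0.002], [0.149, -0.989, 0.0], [-0.002, -0.0, -1.0]]
contact_force: [0.3, 0.8, -0.7]
width: 0.0006
gripper_force: 0.0
```

```bash
python3 - <<'E'
from h import *
go(case([-47,56,102]),rot(0))
s=read_state();p,d=get_image('wrist');cv2.imwrite('pics/w1.png',p[:,:,::-1])
W=cloud('wrist',d,s);c=(W-O)@Rc*1000
m=(d>0)&(c[...,2]>103)&(c[...,2]<131)&(abs(c[...,0]+47)<60)&(abs(c[...,1]-55)<40)
print(m.sum(),c[m].min(0).round(),c[m].max(0).round())
E
```

```text
t 2.55 F [ 0.3  0.8 -0.7] q [-1. 25. 97.  0. 58. 81.] case [-47.4  58.6 137.9]
dpos [ 0.5  2.6 35.9] dr [-0.   0.1  0.4]
2487 [-107.   38.  103.] [-23.  78. 130.]
```

View pics/w1.png

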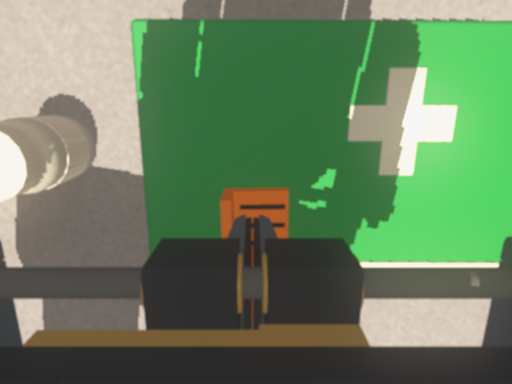

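The wrist view shows the closed fingers (230–275) over the ribbed pad (221–289, 188–240), with the fin on the left at 221–233. That is 2–3 mm too near the fin, so I shift and then descend.

Emit:
{"api": "arm_command", "payload": {
  "rows": [
    {"delta_pos":[0.5,3,5],"dr":[0,0,0.4],"gripper":-1},
    {"delta_pos":[0.5,3,12],"dr":[0,0,0.4],"gripper":-1},
    {"delta_pos":[0.5,3,20],"dr":[0,0,0.4],"gripper":-1},
    {"delta_pos":[0.5,3,26],"dr":[0,0,0.4],"gripper":-1},
    {"delta_pos":[0.5,3,29],"dr":[0,0,0.4],"gripper":-1},
    {"delta_pos":[0.5,3,31],"dr":[0,0,0.4],"gripper":-1},
    {"delta_pos":[0.5,3,33],"dr":[0,0,0.4],"gripper":-1},
    {"delta_pos":[0.5,3,34],"dr":[0,0,0.4],"gripper":-1}
  ]
}}

```text
time: 3.4
tcp_pos: [0.5188, 0.0484, 0.1049]
eef_rot: [[0.99, 0.141, -0.0], [0.141, -0.99, -0.0], [-0.0, 0.0, -1.0]]
contact_force: [-2.6, -0.3, 3.8]
width: 0.0006
gripper_force: 1.7
```

Emit:
{"api": "arm_command", "payload": {
  "rows": [
    {"delta_pos":[0,0,0.5],"dr":[0,0,0],"gripper":-1},
    {"delta_pos":[0,0,1],"dr":[0,0,0],"gripper":-1},
    {"delta_pos":[0,0,1.5],"dr":[0,0,0],"gripper":-1},
    {"delta_pos":[0,0,2],"dr":[0,0,0],"gripper":-1},
    {"delta_pos":[0,0,2.5],"dr":[0,0,0],"gripper":-1},
    {"delta_pos":[0,0,3],"dr":[0,0,0],"gripper":-1},
    {"delta_pos":[0,0,3],"dr":[0,0,0],"gripper":-1},
    {"delta_pos":[0,0,3],"dr":[0,0,0],"gripper":-1}
  ]
}}

```text
time: 4.2
tcp_pos: [0.5189, 0.0484, 0.1019]
eef_rot: [[0.99, 0.141, -0.0], [0.141, -0.99, 0.0], [-0.0, -0.0, -1.0]]
contact_force: [-3.8, -0.2, 5.1]
width: 0.0004
gripper_force: 2.4
```

```bash
cat >> h.py <<'E'
def swing(a0,a1,dr,dt,z=101.5,n=8):
    s=read_state();R0,p0=np.array(s['eef_rot']),np.array(s['tcp_pos'])
    print('F',np.round(s['contact_force'],1),'case',np.round((p0-O)@Rc*1000,1))
    for a in np.linspace(a0,a1,n+1)[1:]:
        r=np.radians(a);c,s_=np.cos(r),np.sin(r)
        p=case([-131+c*dr-s_*dt,55+s_*dr+c*dt,z]);print(round(a,1),np.round(R0.T@(p-p0)*1000,1),np.round(Ro.from_matrix(R0.T@rot(a)).as_rotvec(degrees=True),1))
E
python3 -c "
from h import *
swing(0,20,84.5,2.5)"
```

```text
F [-3.8 -0.2  5.1] case [-46.2  55.  101.9]
2.5 [-0.5 -6.2  0.4] [-0.   0.  -2.6]
5.0 [-0.8 -9.8  0.4] [-0.   0.  -5.1]
7.5 [ -1.3 -13.5   0.4] [-0.   0.  -7.6]
10.0 [ -2.  -17.1   0.4] [ -0.    0.  -10.1]
12.5 [ -2.8 -20.7   0.4] [ -0.    0.  -12.6]
15.0 [ -3.8 -24.2   0.4] [ -0.    0.  -15.1]
17.5 [ -5.  -27.8   0.4] [ -0.    0.  -17.6]
20.0 [ -6.3 -31.2   0.4] [ -0.    0.  -20.1]
```

Emit:
{"api": "arm_command", "payload": {
  "rows": [
    {"delta_pos":[0,0,0.5],"dr":[0,0,0],"gripper":-1},
    {"delta_pos":[0,0,1],"dr":[0,0,0],"gripper":-1},
    {"delta_pos":[0,0,1.5],"dr":[0,0,0],"gripper":-1},
    {"delta_pos":[0,0,2],"dr":[0,0,0],"gripper":-1},
    {"delta_pos":[0,-1,2],"dr":[0,0,0],"gripper":-1},
    {"delta_pos":[0,-2,2],"dr":[0,0,0],"gripper":-1},
    {"delta_pos":[0,-3,2],"dr":[0,0,0],"gripper":-1},
    {"delta_pos":[0,-3,2],"dr":[0,0,0],"gripper":-1}
  ]
}}

```text
time: 5.0
tcp_pos: [0.5186, 0.0513, 0.1]
eef_rot: [[0.99, 0.141, 0.0], [0.141, -0.99, -0.0], [0.0, 0.0, -1.0]]
contact_force: [-3.8, -1.3, 6.0]
width: 0.0002
gripper_force: 2.9
```

```bash
python3 -c "
from h import *
swing(0,24,84.5,3.5,z=100)"
```

```text
F [-3.8 -1.3  6. ] case [-46.1  58.  100. ]
3.0 [-0.7 -4.9 -0. ] [ 0.  -0.  -3.1]
6.0 [-1.2 -9.3 -0. ] [ 0.  -0.  -6.1]
9.0 [ -2.  -13.7  -0. ] [ 0.  -0.  -9.1]
12.0 [ -3. -18.  -0.] [  0.   -0.  -12.1]
15.0 [ -4.2 -22.3  -0. ] [  0.   -0.  -15.1]
18.0 [ -5.6 -26.4  -0. ] [  0.   -0.  -18.1]
21.0 [ -7.3 -30.6  -0. ] [  0.   -0.  -21.1]
24.0 [ -9.2 -34.6  -0. ] [  0.   -0.  -24.1]
```

Emit:
{"api": "arm_command", "payload": {
  "rows": [
    {"delta_pos":[0,0,0.5],"dr":[0,0,0],"gripper":-1},
    {"delta_pos":[0,0,1],"dr":[0,0,0],"gripper":-1},
    {"delta_pos":[0,0,1.3],"dr":[0,0,0],"gripper":-1},
    {"delta_pos":[0,-1,1.3],"dr":[0,0,0],"gripper":-1},
    {"delta_pos":[0,-2.5,1.3],"dr":[0,0,-1.5],"gripper":-1},
    {"delta_pos":[-0.5,-4,1.3],"dr":[0,0,-3],"gripper":-1},
    {"delta_pos":[-0.8,-6,1.3],"dr":[0,0,-4.5],"gripper":-1},
    {"delta_pos":[-1,-8,1.3],"dr":[0,0,-6],"gripper":-1}
  ]
}}

```text
time: 5.8
tcp_pos: [0.5168, 0.059, 0.0989]
eef_rot: [[0.97, 0.245, 0.001], [0.245, -0.97, -0.0], [0.001, 0.0, -1.0]]
contact_force: [-3.6, -1.6, 7.0]
width: 0.0006
gripper_force: 3.6
```

```bash
python3 -c "
from h import *
swing(6,38,84.5,3.5,z=98.8)"
```

```text
F [-3.6 -1.6  7. ] case [-46.8  65.8  98.9]
10.0 [-0.9 -7.4  0.1] [ 0. -0. -4.]
14.0 [ -1.7 -13.2   0.1] [ 0. -0. -8.]
18.0 [ -3.  -19.    0.1] [  0.  -0. -12.]
22.0 [ -4.7 -24.7   0. ] [  0.  -0. -16.]
26.0 [ -6.7 -30.2   0. ] [  0.  -0. -20.]
30.0 [ -9.2 -35.6   0. ] [  0.  -0. -24.]
34.0 [-12.  -40.8   0. ] [  0.  -0. -28.]
38.0 [-15.1 -45.8   0. ] [  0.  -0. -32.]
```

Emit:
{"api": "arm_command", "payload": {
  "rows": [
    {"delta_pos":[-0.3,-3,0],"dr":[0,0,-2],"gripper":-1},
    {"delta_pos":[-0.9,-7.4,0],"dr":[0,0,-4],"gripper":-1},
    {"delta_pos":[-1.7,-13.2,0],"dr":[0,0,-8],"gripper":-1},
    {"delta_pos":[-3,-19,0],"dr":[0,0,-12],"gripper":-1},
    {"delta_pos":[-4.7,-24.7,0],"dr":[0,0,-16],"gripper":-1},
    {"delta_pos":[-6.7,-30.2,0],"dr":[0,0,-20],"gripper":-1},
    {"delta_pos":[-9.2,-35.6,0],"dr":[0,0,-24],"gripper":-1},
    {"delta_pos":[-12,-40.8,0],"dr":[0,0,-28],"gripper":-1}
  ]
}}

```text
time: 6.6
tcp_pos: [0.4954, 0.0957, 0.0989]
eef_rot: [[0.74, 0.673, 0.001], [0.673, -0.74, -0.0], [0.001, 0.001, -1.0]]
contact_force: [-1.6, -4.4, 6.7]
width: 0.0008
gripper_force: 3.5
```

```bash
python3 - <<'E'
from h import *
swing(34,66,84.5,3.5,z=98.8)
p,d=get_image('top');cv2.imwrite('pics/t2.png',cv2.resize(p[150:280,180:340,::-1],None,fx=4,fy=4,interpolation=3))
E
```

```text
F [-1.6 -4.4  6.7] case [-62.8 105.2  98.9]
38.0 [-0.6 -5.9  0.1] [ 0.1 -0.  -3.9]
42.0 [ -1.4 -11.7   0.1] [ 0.1 -0.  -7.9]
46.0 [ -2.7 -17.5   0.1] [  0.1  -0.  -11.9]
50.0 [ -4.3 -23.2   0.1] [  0.1  -0.  -15.9]
54.0 [ -6.4 -28.7   0.1] [  0.1  -0.  -19.9]
58.0 [ -8.8 -34.1   0.1] [  0.1  -0.  -23.9]
62.0 [-11.6 -39.3   0. ] [  0.1  -0.  -27.9]
66.0 [-14.8 -44.3   0. ] [  0.1  -0.  -31.9]
```

View pics/t2.png

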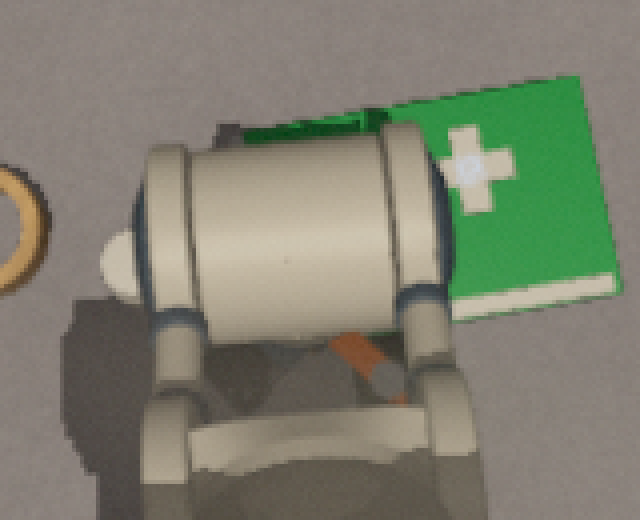

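The lever, at (385,380) to (340,340), has turned about 35–40° with the finger. I carry on.

Emit:
{"api": "arm_command", "payload": {
  "rows": [
    {"delta_pos":[-0.6,-5.9,0],"dr":[0,0,-3.9],"gripper":-1},
    {"delta_pos":[-1.4,-11.7,0],"dr":[0,0,-7.9],"gripper":-1},
    {"delta_pos":[-2.7,-17.5,0],"dr":[0,0,-11.9],"gripper":-1},
    {"delta_pos":[-4.3,-23.2,0],"dr":[0,0,-15.9],"gripper":-1},
    {"delta_pos":[-6.4,-28.7,0],"dr":[0,0,-19.9],"gripper":-1},
    {"delta_pos":[-8.8,-34.1,0],"dr":[0,0,-23.9],"gripper":-1},
    {"delta_pos":[-11.6,-39.3,0],"dr":[0,0,-27.9],"gripper":-1},
    {"delta_pos":[-14.8,-44.3,0],"dr":[0,0,-31.9],"gripper":-1}
  ]
}}

```text
time: 7.45
tcp_pos: [0.4548, 0.1185, 0.0989]
eef_rot: [[0.273, 0.962, 0.002], [0.962, -0.273, -0.0], [0.0, 0.002, -1.0]]
contact_force: [-0.5, -4.9, 6.5]
width: 0.0004
gripper_force: 3.2
```

```bash
python3 -c "
from h import *
swing(66,94,84.5,3.5,z=98.8)"
```

```text
F [-0.5 -4.9  6.5] case [-99.7 133.6  98.9]
69.5 [-0.4 -5.3  0.1] [ 0.1 -0.  -3.5]
73.0 [ -1.1 -10.4   0.1] [ 0.1  0.  -7. ]
76.5 [ -2.1 -15.4   0.1] [  0.1   0.  -10.5]
80.0 [ -3.4 -20.4   0.1] [  0.1   0.  -14. ]
83.5 [ -5.  -25.4   0. ] [  0.1   0.  -17.5]
87.0 [ -6.9 -30.2   0. ] [  0.1   0.  -21. ]
90.5 [ -9.1 -34.8   0. ] [  0.1   0.  -24.5]
94.0 [-11.6 -39.4   0. ] [  0.1   0.  -28. ]
```

Emit:
{"api": "arm_command", "payload": {
  "rows": [
    {"delta_pos":[-0.4,-5.3,0],"dr":[0,0,-3.5],"gripper":-1},
    {"delta_pos":[-1.1,-10.4,0],"dr":[0,0,-7],"gripper":-1},
    {"delta_pos":[-2.1,-15.4,0],"dr":[0,0,-10.5],"gripper":-1},
    {"delta_pos":[-3.4,-20.4,0],"dr":[0,0,-14],"gripper":-1},
    {"delta_pos":[-5,-25.4,0],"dr":[0,0,-17.5],"gripper":-1},
    {"delta_pos":[-6.9,-30.2,0],"dr":[0,0,-21],"gripper":-1},
    {"delta_pos":[-9.1,-34.8,0],"dr":[0,0,-24.5],"gripper":-1},
    {"delta_pos":[-11.6,-39.4,0],"dr":[0,0,-28],"gripper":-1}
  ]
}}

```text
time: 8.25
tcp_pos: [0.4143, 0.1183, 0.099]
eef_rot: [[-0.211, 0.978, 0.003], [0.978, 0.211, -0.0], [-0.001, 0.003, -1.0]]
contact_force: [0.9, -4.0, 5.7]
width: 0.0005
gripper_force: 3.2
```

Emit:
{"api": "arm_command", "payload": {
  "rows": [
    {"delta_pos":[0,0,-3],"dr":[0,0,0],"gripper":-1},
    {"delta_pos":[0,0,-6],"dr":[0,0,0],"gripper":-1},
    {"delta_pos":[0,0,-10],"dr":[0,0,0],"gripper":-1},
    {"delta_pos":[0,0,-20],"dr":[0,0,0],"gripper":-1},
    {"delta_pos":[0,0,-40],"dr":[0,0,0],"gripper":-1},
    {"delta_pos":[0,0,-70],"dr":[0,0,0],"gripper":-1},
    {"delta_pos":[0,0,-110],"dr":[0,0,0],"gripper":-1},
    {"delta_pos":[0,0,-150],"dr":[0,0,0],"gripper":-1}
  ]
}}

```text
time: 9.05
tcp_pos: [0.4125, 0.1185, 0.2506]
eef_rot: [[-0.208, 0.978, -0.0], [0.978, 0.208, 0.0], [0.0, -0.0, -1.0]]
contact_force: [1.2, 0.5, -0.7]
width: 0.0005
gripper_force: 0.0
```

```bash
python3 - <<'E'
from h import *
s=read_state();print(s['joint_positions'],s['tcp_pos'],s['time'],s['contact_force'])
go(case([-150,-90,200]),rot(0,45))
for n in('wrist','scene'):
    s=read_state();p,d=get_image(n);cv2.imwrite(f'pics/{n}3.png',p[:,:,::-1])
    c=(cloud(n,d,s)-O)@Rc*1000;hsv=cv2.cvtColor(p,cv2.COLOR_RGB2HSV)
    m=(d>0)&(c[...,2]>98)&(c[...,2]<135)&(hsv[...,0]<25)&(hsv[...,1]>150)&(abs(c[...,0]+131)<120)&(abs(c[...,1]-85)<120)
    q=c[m][:,:2].astype(np.float32);print(n,m.sum(),q.min(0),q.max(0),cv2.minAreaRect(q),cv2.fitLine(q,cv2.DIST_HUBER,0,.01,.01).ravel())
E
```

```text
[ 8.02810564e+00  9.97322305e+00  9.98150547e+01  1.38876108e-02
  7.02302097e+01 -3.98349567e+00] [0.41253111 0.11845496 0.25064479] 9.05 [ 1.16742544  0.49707183 -0.68286404]
t 9.05 F [ 1.2  0.5 -0.7] q [  8.  10. 100.   0.  70.  -4.] case [-141.5  139.6  250.6]
dpos [-228.5  -23.7   50.6] dr [-36.7  34.3  88.5]
wrist 2030 [-162.5948   17.4395] [-118.61246  162.83206] ((-133.98681640625, 89.6153564453125), (39.197105407714844, 143.55552673339844), 7.741180896759033) [ 1.04426466e-01 -9.94532585e-01 -1.41327698e+02  1.29693832e+02]
scene 436 [-161.76797      1.4185172] [-111.17878  163.29202] ((-131.67477416992188, 81.18242645263672), (44.43614196777344, 159.89581298828125), 8.916746139526367) [   0.22850373   -0.97354305 -133.23947      90.3662    ]
```

View pics/scene3.png

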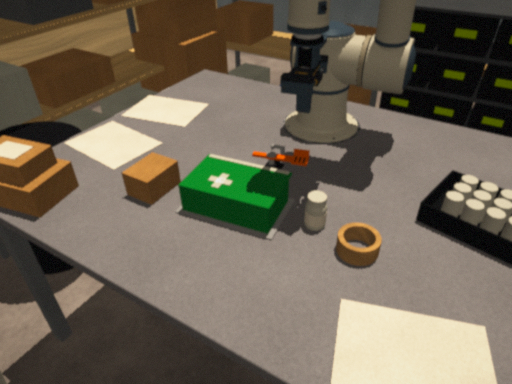

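The scene view shows the lever at (253–308,156) lying across the front, at about 97°, with the lid shut. Next I go to a tilted pose in front of the lip. I yaw the tool so the wrist stays in reach.

```bash
python3 -c "
from h import *
go(case([-150,-135,190]),rot(27,48))"
```

```text
t 9.15 F [ 0.1  0.2 -0.8] q [  8.  10. 100.   0.  70.  -4.] case [-138.7  139.6  253.6]
dpos [-273.2  -30.    63.5] dr [-27.5  42.1  62.8]
```

Emit:
{"api": "arm_command", "payload": {
  "rows": [
    {"delta_pos":[-27,-3,0],"dr":[-2.7,4.2,6.3],"gripper":-1},
    {"delta_pos":[-54,-6,0],"dr":[-5.5,8.4,12.6],"gripper":-1},
    {"delta_pos":[-81,-9,0],"dr":[-8.2,12.6,18.8],"gripper":-1},
    {"delta_pos":[-109,-12,5],"dr":[-11,16.8,25.1],"gripper":-1},
    {"delta_pos":[-136,-15,10],"dr":[-13.7,21,31.4],"gripper":-1},
    {"delta_pos":[-164,-18,20],"dr":[-16.5,25.2,37.7],"gripper":-1},
    {"delta_pos":[-191,-21,30],"dr":[-19.2,29.5,44],"gripper":-1},
    {"delta_pos":[-218,-24,40],"dr":[-22,33.7,50.2],"gripper":-1}
  ]
}}

```text
time: 9.95
tcp_pos: [0.4354, -0.102, 0.209]
eef_rot: [[0.48, 0.749, 0.457], [0.624, -0.658, 0.423], [0.617, 0.082, -0.783]]
contact_force: [0.4, -0.4, -0.8]
width: 0.0005
gripper_force: 0.0
```

```bash
python3 -c "
from h import *
go(case([-135,-125,110]),rot(27,48))"
```

```text
t 9.95 F [ 0.4 -0.4 -0.8] q [-52.  16. 117.  45.  61. -40.] case [-150.3  -81.9  209. ]
dpos [-76.1  34.5  70. ] dr [-5.8  9.1 13.1]
```

Emit:
{"api": "arm_command", "payload": {
  "rows": [
    {"delta_pos":[-13,6,12],"dr":[-1.5,2.3,3.3],"gripper":-1},
    {"delta_pos":[-26,12,24],"dr":[-2.9,4.6,6.6],"gripper":-1},
    {"delta_pos":[-39,18,36],"dr":[-4.4,6.9,9.9],"gripper":-1},
    {"delta_pos":[-52,24,48],"dr":[-5.8,9.1,13.1],"gripper":-1},
    {"delta_pos":[-65,30,60],"dr":[-5.8,9.1,13.1],"gripper":-1},
    {"delta_pos":[-76.1,34.5,70],"dr":[-5.8,9.1,13.1],"gripper":-1},
    {"delta_pos":[-76.1,34.5,70],"dr":[-5.8,9.1,13.1],"gripper":-1},
    {"delta_pos":[-76.1,34.5,70],"dr":[-5.8,9.1,13.1],"gripper":-1}
  ]
}}

```text
time: 10.75
tcp_pos: [0.4561, -0.1401, 0.11]
eef_rot: [[0.548, 0.581, 0.602], [0.39, -0.814, 0.432], [0.74, -0.002, -0.672]]
contact_force: [0.1, -0.8, 0.3]
width: 0.0006
gripper_force: 0.0
```

```bash
python3 - <<'E'
from h import *
go(case([-133,-105,45]),rot(27,48))
for n in['scene']:
    p,d=get_image(n)
    cv2.imwrite('pics/s4.png',cv2.resize(p[40:240,130:380,::-1],None,fx=3,fy=3,interpolation=3))
E
```

```text
t 10.75 F [ 0.1 -0.8  0.3] q [-59.  35. 123.  67.  53. -62.] case [-135.2 -122.5  110. ]
dpos [-41.4 -14.4  51.2] dr [-0.3  0.2  0.2]
```

View pics/s4.png

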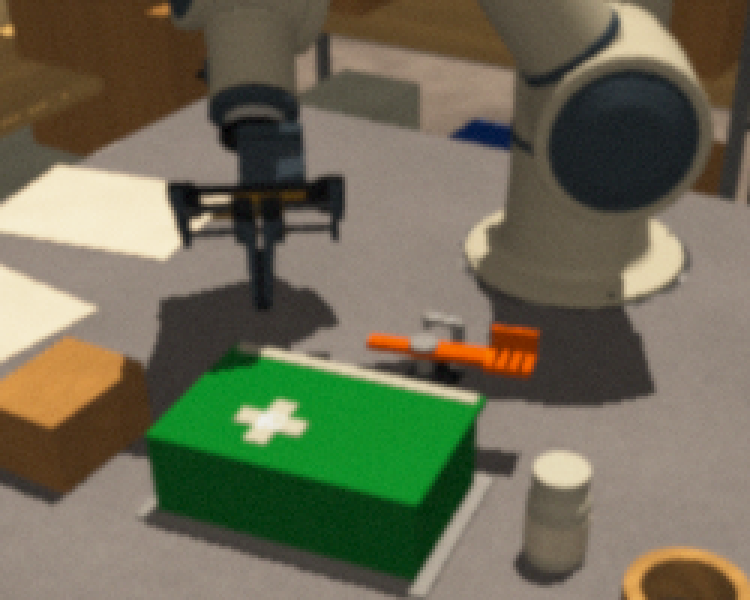

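The finger points at the lip's -y end from in front, with everything clear. The lever at (370–540,350) lies aside. Now I descend and then slide under.

Emit:
{"api": "arm_command", "payload": {
  "rows": [
    {"delta_pos":[-7,-2,8],"dr":[0,0,0],"gripper":-1},
    {"delta_pos":[-14,-5,17],"dr":[0,0,0],"gripper":-1},
    {"delta_pos":[-21,-7,26],"dr":[0,0,0],"gripper":-1},
    {"delta_pos":[-28,-10,34],"dr":[0,0,0],"gripper":-1},
    {"delta_pos":[-35,-12,43],"dr":[0,0,0],"gripper":-1},
    {"delta_pos":[-41.4,-14.4,51.2],"dr":[0,0,0],"gripper":-1},
    {"delta_pos":[-41.4,-14.4,51.2],"dr":[0,0,0],"gripper":-1},
    {"delta_pos":[-41.4,-14.4,51.2],"dr":[0,0,0],"gripper":-1}
  ]
}}

```text
time: 11.6
tcp_pos: [0.4561, -0.1227, 0.0454]
eef_rot: [[0.547, 0.581, 0.602], [0.39, -0.814, 0.431], [0.74, -0.001, -0.672]]
contact_force: [-0.4, 0.0, -0.2]
width: 0.0004
gripper_force: 0.0
```

```bash
python3 -c "
from h import *
go(case([-97,-105,44]),rot(27,48))
go(case([-97,-105,54]),rot(27,48))"
```

```text
t 11.6 F [-0.4  0.  -0.2] q [-58.  45. 126.  79.  49. -78.] case [-132.8 -105.3   45.4]
dpos [20.4 16.2 24.6] dr [-0.3  0.2  0.2]
t 11.6 F [-0.4  0.  -0.2] q [-58.  45. 126.  79.  49. -78.] case [-132.8 -105.3   45.4]
dpos [27.9 16.2 17.9] dr [-0.3  0.2  0.2]
```

Emit:
{"api": "arm_command", "payload": {
  "rows": [
    {"delta_pos":[4,3,5],"dr":[0,0,0],"gripper":-1},
    {"delta_pos":[8,6.5,10],"dr":[0,0,0],"gripper":-1},
    {"delta_pos":[12,10,15],"dr":[0,0,0],"gripper":-1},
    {"delta_pos":[16,13,20],"dr":[0,0,0],"gripper":-1},
    {"delta_pos":[20.4,16.2,24.6],"dr":[0,0,0],"gripper":-1},
    {"delta_pos":[22.5,16.2,22.5],"dr":[0,0,0],"gripper":-1},
    {"delta_pos":[24.5,16.2,20.5],"dr":[0,0,0],"gripper":-1},
    {"delta_pos":[26,16.2,19.5],"dr":[0,0,0],"gripper":-1}
  ]
}}

```text
time: 12.4
tcp_pos: [0.4911, -0.1174, 0.0511]
eef_rot: [[0.548, 0.581, 0.602], [0.39, -0.814, 0.431], [0.74, -0.001, -0.672]]
contact_force: [0.5, -0.4, 0.5]
width: 0.0004
gripper_force: 0.0
```

```bash
cat >> h.py <<'E'
def lift(p0c,phi0,phis,yaw=27,pitches=None,slip=0):
    "TCP follows lip arc from case pos p0c at phi0"
    s=read_state();R0,p0=np.array(s['eef_rot']),np.array(s['tcp_pos'])
    print('t',s['time'],'F',np.round(s['contact_force'],1),'case',np.round((p0-O)@Rc*1000,1),'q',np.round(s['joint_positions']))
    lip=lambda f:np.array([75-172*np.cos(f),0,80+172*np.sin(f)])
    for i,f in enumerate(phis):
        p=case(np.array(p0c)+lip(f)-lip(phi0));R=rot(yaw,48 if pitches is None else pitches[i])
        print(round(f,2),np.round(R0.T@(p-p0)*1000,1),np.round(Ro.from_matrix(R0.T@R).as_rotvec(degrees=True),1))
E
python3 -c "
from h import *
lift([-97,-105,52],0,np.linspace(.03,.24,8))"
```

```text
t 12.4 F [ 0.5 -0.4  0.5] case [ -97.4 -105.1   51.1] q [-53.  44. 123.  80.  49. -72.]
0.03 [ 4.8  0.1 -3.8] [-0.3  0.3  0.2]
0.06 [ 8.7  0.2 -7.1] [-0.3  0.3  0.2]
0.09 [ 12.8   0.4 -10.3] [-0.3  0.3  0.2]
0.12 [ 16.9   0.6 -13.4] [-0.3  0.3  0.2]
0.15 [ 21.1   0.9 -16.4] [-0.3  0.3  0.2]
0.18 [ 25.4   1.3 -19.2] [-0.3  0.3  0.2]
0.21 [ 29.7   1.8 -22. ] [-0.3  0.3  0.2]
0.24 [ 34.1   2.3 -24.6] [-0.3  0.3  0.2]
```

Emit:
{"api": "arm_command", "payload": {
  "rows": [
    {"delta_pos":[2,0,-1.7],"dr":[0,0,0],"gripper":-1},
    {"delta_pos":[4,0,-3.4],"dr":[0,0,0],"gripper":-1},
    {"delta_pos":[6,0,-5],"dr":[0,0,0],"gripper":-1},
    {"delta_pos":[8,0,-6.7],"dr":[0,0,0],"gripper":-1},
    {"delta_pos":[10,0.3,-8.3],"dr":[0,0,0],"gripper":-1},
    {"delta_pos":[12,0.4,-9.9],"dr":[0,0,0],"gripper":-1},
    {"delta_pos":[14,0.5,-11.4],"dr":[0,0,0],"gripper":-1},
    {"delta_pos":[16,0.6,-13],"dr":[0,0,0],"gripper":-1}
  ]
}}

```text
time: 13.2
tcp_pos: [0.4925, -0.1172, 0.0715]
eef_rot: [[0.548, 0.581, 0.602], [0.39, -0.814, 0.431], [0.74, -0.001, -0.672]]
contact_force: [-2.9, -1.3, -2.3]
width: 0.0005
gripper_force: 2.1
```

```bash
python3 - <<'E'
from h import *
lift([-96,-105,70],.09,.09+np.arange(1,9)*.045)
p,d=get_image('scene')
cv2.imwrite('pics/s5.png',cv2.resize(p[90:240,150:350,::-1],None,fx=3.9,fy=3.9,interpolation=3))
E
```

```text
t 13.2 F [-2.9 -1.3 -2.3] case [ -95.9 -105.    71.5] q [-53.  40. 123.  77.  49. -68.]
0.14 [ 5.1  0.3 -3.6] [-0.3  0.3  0.2]
0.18 [11.4  0.9 -8. ] [-0.3  0.3  0.2]
0.22 [ 18.    1.6 -12. ] [-0.3  0.3  0.2]
0.27 [ 24.7   2.4 -15.8] [-0.3  0.3  0.2]
0.31 [ 31.5   3.4 -19.3] [-0.3  0.3  0.2]
0.36 [ 38.4   4.6 -22.6] [-0.3  0.3  0.2]
0.4 [ 45.5   5.9 -25.5] [-0.3  0.3  0.2]
0.45 [ 52.6   7.4 -28.1] [-0.3  0.3  0.2]
```

View pics/s5.png

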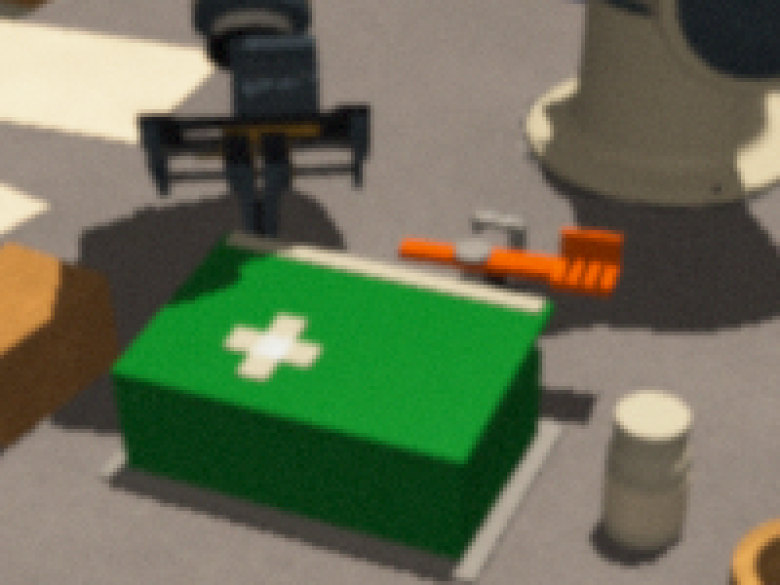

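The fingertip is hooked under the lip at (258,238), with a force of about 4 N as expected. I follow the lip's arc.

Emit:
{"api": "arm_command", "payload": {
  "rows": [
    {"delta_pos":[5.1,0.3,-3.6],"dr":[0,0,0],"gripper":-1},
    {"delta_pos":[11.4,0.9,-8],"dr":[0,0,0],"gripper":-1},
    {"delta_pos":[18,1.6,-12],"dr":[0,0,0],"gripper":-1},
    {"delta_pos":[24.7,2.4,-15.8],"dr":[0,0,0],"gripper":-1},
    {"delta_pos":[31.5,3.4,-19.3],"dr":[0,0,0],"gripper":-1},
    {"delta_pos":[38.4,4.6,-22.6],"dr":[0,0,0],"gripper":-1},
    {"delta_pos":[45.5,5.9,-25.5],"dr":[0,0,0],"gripper":-1},
    {"delta_pos":[52.6,7.4,-28.1],"dr":[0,0,0],"gripper":-1}
  ]
}}

```text
time: 14.05
tcp_pos: [0.5089, -0.1147, 0.1299]
eef_rot: [[0.548, 0.581, 0.602], [0.39, -0.814, 0.431], [0.74, -0.001, -0.672]]
contact_force: [-1.6, -0.4, -3.0]
width: 0.0005
gripper_force: 1.5
```

```bash
cat >> h.py <<'E'
def lidang(n='scene'):
    s=read_state();p,d=get_image(n);c=(cloud(n,d,s)-O)@Rc*1000;h=cv2.cvtColor(p,cv2.COLOR_RGB2HSV)
    m=(d>0)&(h[...,0]>45)&(h[...,0]<80)&(h[...,1]>130)&(c[...,2]>86)&(abs(c[...,1])<125)
    q=c[m];print(n,m.sum(),'lid ext',np.percentile(q,[1,99],axis=0).round().tolist());vx,vz,_,_=cv2.fitLine(q[:,[0,2]].astype(np.float32),cv2.DIST_HUBER,0,.01,.01).ravel();print('lid angle',np.arctan2(-vz,vx)%np.pi)
E
python3 - <<'E'
from h import *
s=read_state();pc=(s['tcp_pos']-O)@Rc*1000
lift(pc,.45,.45+np.arange(1,9)*.055);lidang()
E
```

```text
t 14.05 F [-1.6 -0.4 -3. ] case [ -79.4 -105.   129.9] q [-51.  32. 120.  70.  52. -53.]
0.5 [ 8.8  2.  -2.8] [-0.3  0.2  0.2]
0.56 [17.7  4.2 -5.1] [-0.3  0.2  0.2]
0.62 [26.7  6.6 -7. ] [-0.3  0.2  0.2]
0.67 [35.7  9.2 -8.3] [-0.3  0.2  0.2]
0.73 [44.7 12.  -9.2] [-0.3  0.2  0.2]
0.78 [53.6 14.9 -9.6] [-0.3  0.2  0.2]
0.84 [62.6 18.  -9.5] [-0.3  0.2  0.2]
0.89 [71.4 21.3 -8.9] [-0.3  0.2  0.2]
scene 4225 lid ext [[-57.0, -122.0, 87.0], [80.0, 123.0, 155.0]]
lid angle 0.45629543
```

Emit:
{"api": "arm_command", "payload": {
  "rows": [
    {"delta_pos":[8.8,2,-2.8],"dr":[0,0,0],"gripper":-1},
    {"delta_pos":[17.7,4.2,-5.1],"dr":[0,0,0],"gripper":-1},
    {"delta_pos":[26.7,6.6,-7],"dr":[0,0,0],"gripper":-1},
    {"delta_pos":[35.7,9.2,-8.3],"dr":[0,0,0],"gripper":-1},
    {"delta_pos":[44.7,12,-9.2],"dr":[0,0,0],"gripper":-1},
    {"delta_pos":[53.6,14.9,-9.6],"dr":[0,0,0],"gripper":-1},
    {"delta_pos":[62.6,18,-9.5],"dr":[0,0,0],"gripper":-1},
    {"delta_pos":[71.4,21.3,-8.9],"dr":[0,0,0],"gripper":-1}
  ]
}}

```text
time: 14.9
tcp_pos: [0.5549, -0.1079, 0.1883]
eef_rot: [[0.548, 0.581, 0.602], [0.39, -0.814, 0.431], [0.74, -0.002, -0.672]]
contact_force: [-1.0, -1.2, -3.8]
width: 0.0004
gripper_force: 1.5
```

```bash
python3 - <<'E'
from h import *
s=read_state();pc=(s['tcp_pos']-O)@Rc*1000
lift(pc,.89,.89+np.arange(1,9)*.055);lidang()
E
```

```text
t 14.9 F [-1.  -1.2 -3.8] case [ -32.9 -104.8  188.3] q [-45.  26. 113.  64.  54. -37.]
0.94 [8.7 3.4 1.1] [-0.3  0.3  0.2]
1.0 [17.4  7.   2.6] [-0.3  0.3  0.2]
1.06 [25.8 10.7  4.6] [-0.3  0.3  0.2]
1.11 [34.1 14.6  7.2] [-0.3  0.3  0.2]
1.16 [42.2 18.5 10.1] [-0.3  0.3  0.2]
1.22 [50.  22.5 13.5] [-0.3  0.3  0.2]
1.27 [57.6 26.6 17.4] [-0.3  0.3  0.2]
1.33 [64.9 30.8 21.7] [-0.3  0.3  0.2]
scene 4938 lid ext [[-11.0, -123.0, 87.0], [83.0, 123.0, 205.0]]
lid angle 0.9039714
```

Emit:
{"api": "arm_command", "payload": {
  "rows": [
    {"delta_pos":[8.7,3.4,1.1],"dr":[0,0,0],"gripper":-1},
    {"delta_pos":[17.4,7,2.6],"dr":[0,0,0],"gripper":-1},
    {"delta_pos":[25.8,10.7,4.6],"dr":[0,0,0],"gripper":-1},
    {"delta_pos":[34.1,14.6,7.2],"dr":[0,0,0],"gripper":-1},
    {"delta_pos":[42.2,18.5,10.1],"dr":[0,0,0],"gripper":-1},
    {"delta_pos":[50,22.5,13.5],"dr":[0,0,0],"gripper":-1},
    {"delta_pos":[57.6,26.6,17.4],"dr":[0,0,0],"gripper":-1},
    {"delta_pos":[64.9,30.8,21.7],"dr":[0,0,0],"gripper":-1}
  ]
}}

```text
time: 15.75
tcp_pos: [0.6222, -0.0984, 0.2216]
eef_rot: [[0.548, 0.581, 0.602], [0.39, -0.814, 0.431], [0.74, -0.001, -0.672]]
contact_force: [-2.3, 0.4, -2.3]
width: 0.0003
gripper_force: 1.3
```

```bash
python3 - <<'E'
from h import *
s=read_state();pc=(s['tcp_pos']-O)@Rc*1000
lift(pc,1.33,1.33+np.arange(1,9)*.04);lidang()
E
```

```text
t 15.75 F [-2.3  0.4 -2.3] case [  35.1 -105.   221.6] q [-39.  25. 104.  61.  54. -24.]
1.37 [5.1 3.1 3.4] [-0.3  0.2  0.2]
1.41 [10.1  6.2  7. ] [-0.3  0.2  0.2]
1.45 [14.9  9.3 10.8] [-0.3  0.2  0.2]
1.49 [19.5 12.5 14.9] [-0.3  0.2  0.2]
1.53 [23.9 15.6 19.1] [-0.3  0.2  0.2]
1.57 [28.1 18.8 23.5] [-0.3  0.2  0.2]
1.61 [32.1 21.9 28.1] [-0.3  0.2  0.2]
1.65 [35.9 25.1 32.9] [-0.3  0.2  0.2]
scene 4559 lid ext [[57.0, -123.0, 87.0], [86.0, 123.0, 232.0]]
lid angle 1.3890518
```

Emit:
{"api": "arm_command", "payload": {
  "rows": [
    {"delta_pos":[5.1,3.1,3.4],"dr":[0,0,0],"gripper":-1},
    {"delta_pos":[10.1,6.2,7],"dr":[0,0,0],"gripper":-1},
    {"delta_pos":[14.9,9.3,10.8],"dr":[0,0,0],"gripper":-1},
    {"delta_pos":[19.5,12.5,14.9],"dr":[0,0,0],"gripper":-1},
    {"delta_pos":[22,14,17],"dr":[0,0,0],"gripper":-1},
    {"delta_pos":[24,15.6,19],"dr":[0,0,0],"gripper":-1},
    {"delta_pos":[24,15.6,19],"dr":[0,0,0],"gripper":-1},
    {"delta_pos":[24,15.6,19],"dr":[0,0,0],"gripper":-1}
  ]
}}

```text
time: 16.6
tcp_pos: [0.6552, -0.0938, 0.2265]
eef_rot: [[0.547, 0.581, 0.602], [0.39, -0.814, 0.431], [0.74, -0.001, -0.672]]
contact_force: [-0.1, 0.1, 0.4]
width: 0.0002
gripper_force: 0.1
```

```bash
python3 - <<'E'
from h import *
lidang()
go(case([0,-110,240]),rot(27,48))
E
```

```text
scene 4036 lid ext [[85.0, -122.0, 87.0], [94.0, 123.0, 251.0]]
lid angle 1.6047423
t 16.65 F [-0.4 -0.1  0.3] q [-36.  27. 101.  61.  54. -20.] case [  68.3 -105.1  226.5]
dpos [-32.3 -27.  -55.7] dr [-0.3  0.2  0.2]
```

The lid is at 1.60 rad and nothing presses on it. I retract backwards.

Emit:
{"api": "arm_command", "payload": {
  "rows": [
    {"delta_pos":[-3,-2.5,-5],"dr":[0,0,0],"gripper":-1},
    {"delta_pos":[-7,-6,-12],"dr":[0,0,0],"gripper":-1},
    {"delta_pos":[-13,-11,-23],"dr":[0,0,0],"gripper":-1},
    {"delta_pos":[-20,-17,-35],"dr":[0,0,0],"gripper":-1},
    {"delta_pos":[-32,-27,-56],"dr":[0,0,0],"gripper":-1},
    {"delta_pos":[-40,-33,-75],"dr":[0,0,0],"gripper":-1},
    {"delta_pos":[-40,-33,-85],"dr":[0,0,0],"gripper":-1},
    {"delta_pos":[-40,-33,-85],"dr":[0,0,0],"gripper":-1}
  ]
}}

```text
time: 17.45
tcp_pos: [0.5625, -0.1203, 0.255]
eef_rot: [[0.548, 0.58, 0.604], [0.39, -0.815, 0.429], [0.74, 0.0, -0.672]]
contact_force: [0.7, -0.3, -0.5]
width: 0.0005
gripper_force: 0.0
```

```bash
python3 - <<'E'
from h import *
lidang();go(case([0,-110,240]),rot(27,48))
p,d=get_image('scene');cv2.imwrite('pics/s6.png',p[...,::-1])
E
```

```text
scene 4042 lid ext [[85.0, -122.0, 88.0], [94.0, 123.0, 251.0]]
lid angle 1.6037414
t 17.5 F [0.8 0.2 0.2] q [-45.  20. 107.  58.  60. -25.] case [ -26.6 -117.8  254.6]
dpos [ 7.5  5.2 30. ] dr [-0.2  0.2  0.2]
```

View pics/s6.png

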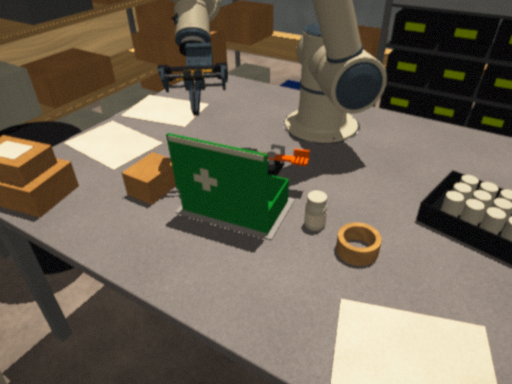

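The lid stands open (168–290, 135–230). The lever is still aside (270–308, 157), the bystanders have not moved and the gripper is clear.

```bash
python3 -c "
from plant import *
print(sign_off())"
```

```text
the job is handed in; nothing more can be done
None
```

The first-aid case is open and the job is handed in: the lid stands by itself at about 1.60 rad, the latch is at about 1.7 rad, the carton, bottle and tape roll look unmoved, and the highest wrist force I read was about 8 N.

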